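# Build up the heat-store wall in staggered courses

## Task

Finish the model heat-store wall for the solar-oven lesson: lay the two loose bricks flat as its second course, each centred over a joint of the first course and flush with the wall's faces. Then cap it with the wood-and-steel bar, laid along the wall and centred over the joint between those two bricks, steel end towards the red end of the board. Take the bar at its balance point so that it stays level all the way, and leave the other things on the table alone.

Things in the scene. Friction and masses are not known exactly. Their poses are not given: they have to be found in the camera images.
- board: Fixed pale wooden base board, 90 (x) x 350 (y) x 12 mm high, a red stripe across its +y end. Origin: centre of its underside, on the table; z up. Glued on it, along its y, is the first course: three terracotta bricks of 46 x 92 x 40 mm, centred at y = -100, 0 and +100 mm, with 8 mm open joints between them; their tops are 52 mm above the table.
- seat_1 (a point): Point on the board's y axis directly above the first-course joint nearer the red end (board y = +50 mm), 72 mm above the table: where the centre of a second-course brick belongs. Axes as the board's; the brick's length goes along y.
- seat_2 (a point): The same above the other joint (board y = -50 mm), 72 mm above the table. Bricks centred on seat_1 and seat_2 leave an 8 mm joint between them; their tops are 92 mm above the table.
- cap_seat (a point): Point above the board's middle (board y = 0), where the joint between the two second-course bricks will be, 112 mm above the table: where the centre of the capping bar belongs. Axes as the board's.
- brick_a_mid (a point): Loose terracotta brick with three dark marks on top, 46 (x) x 92 (y, its length) x 40 mm high, about 0.32 kg, lying flat on the table. The point is its centre, 20 mm above its underside. The two loose bricks are alike and either may go in either place.
- brick_b_mid (a point): Loose terracotta brick with three dark marks on top, 46 (x) x 92 (y, its length) x 40 mm high, about 0.32 kg, lying flat on the table. The point is its centre, 20 mm above its underside. The two loose bricks are alike and either may go in either place.
- bar_mid (a point): Loose capping bar, 44 (x) x 160 (y, its length) x 40 mm high, about 0.64 kg, lying flat on the table: pale wood for 124 mm, then a heavy steel end of 36 mm at its +y end. The point is the centre of its outline, 20 mm above its underside.
- bar_balance (a point): The bar's balance point (centre of mass), 44 mm from the centre of its outline towards the steel end (+y), where wood meets steel, 20 mm above the underside. The bar is 44 mm wide there.
- brick_a: Body of the first loose brick, origin at the centre of its underside.
- brick_b: Body of the second loose brick, origin at the centre of its underside.
- bar: Body of the capping bar, origin at the centre of its underside.
- masking_tape: Bystander, to be left alone: roll of cream masking tape lying flat, 100 mm across, 24 mm high. Origin: centre of its underside.
- black_tape: Bystander, to be left alone: roll of dark tape lying flat, 104 mm across, 48 mm high. Origin: centre of its underside.
- cutter: Bystander, to be left alone: grey utility knife lying flat, 145 x 26 x 20 mm, long along its x. Origin: centre of its underside.
Not all that is in view belongs to the job. Leave any blue or turquoise look-alike of the brick_a alone.

How it is judged:
By the outcome, as a careful person would: the job done as asked, in the order asked, and still so for the second after the job is handed in, with the robot touching nothing.
It also fails if it takes over 58 s, if anything falls off the work surface, if the arm or the gripper's body presses on something with over 40 N, if the wrist force passes 120 N, or if a joint passes its speed limit or range.

## Robot

A 7-joint arm with a two-finger parallel gripper is mounted at the origin on the work surface. World frame = base frame: x ahead of the robot, y to its left, z up, the work surface at z = 0. Lengths are in mm, angles in rad, forces in N, time in s.
With the tool pointing down it reaches from about 400 to 875 mm from the base axis. Payload 4.4 kg.
Tool frame: the origin (TCP) lies midway between the tips of the shut fingers; the grasp point (between the pads) lies 19 mm behind it (ctrl.pinch_z is the distance from the TCP to the grasp point, in mm); z points along the fingers, y is the line along which they close (so a half turn about z gives the same grasp; the last joint's range is limited). The gripper opens to 85 mm and grips with 20 to 120 N. Pads are 22 mm wide; open, the fingers measure 114 mm over their backs; the gripper's body (76 mm by 85 mm) begins 54 mm behind the grasp point. The pads swing forward as they close: fully open they stand 13 mm farther back than shut.
Start: joints at [-1.189, 0.628, 0.038, 1.517, -0.027, 0.996, -0.02], TCP at [281.419, 585.936, 231.313] pointing down, gripper open.
Joint ranges: [-3.06, 3.06], [-0.37, 2.12], [-1.25, 1.32], [0.18, 2.47], [-1.1, 4.24], [0.23, 1.98], [-2.94, 2.94]. Speed limits (rad/s): [2.57, 2.57, 3.14, 3.14, 3.14, 3.14, 3.14].

## Interface

Orientations are given as [roll, pitch, yaw] about the fixed x, y, z axes, in that order (R = Rz(yaw) Ry(pitch) Rx(roll)).
In Python, from cell import read_state, cams, order, ctrl gives the robot as it stands.
- The arm moves only by the tool move_arm, never from a script. Its argument "targets" is text: rows parted by semicolons, each of 7 numbers parted by spaces: the gripper's target within -1 to 1 (fully open at 1, half-way at 0, shut at -1), then the shift along the tool's x, y, z in cm, then the turn, a rotation vector about the tool's x, y, z in degrees. A call has 1 to 5 rows; each row shifts and turns the commanded pose from where the row before left it, along the tool's axes as they then stand; what a row does not reach is not made up. A row lasts 1/12 s, in which the tool goes at most 41.7 mm and 7.16 degrees, less where a joint would pass 70% of its speed; a pose out of reach is approached as far as the arm can. A call with a gripper value outside its range is refused whole. The fingers move at their own pace and stop on an object; the grip force is fixed at half the most. Time passes only in rows, so rows that do not move let the fingers close. It gives the time, the measured TCP pose, the force, the opening and the grip force at its end, in the units of the state.
- read_state(): the state, without advancing time (a new reading comes with each control period).
- cams.get_image(name): name is "scene" or "top"; returns a dict with "color" (400x640x3 uint8, red, green, blue), "fovy" (degrees; the focal length in pixels is half the picture's height over the tangent of half this angle, whatever the lens; pixels are square), "cx", "cy" (the principal point, pixels), "rvec" (rotation vector, rad) and "tvec" (3), from world to camera coordinates, as OpenCV has them. Camera axes: x right, y down, z forward; pixel columns grow to the right and rows downward; lengths in mm; the calibration is good to about 2 mm. A picture is of the moment at which its call begins. There is no depth.
- order.finish_job(): hands the job in; it is judged then, once.
The state is a dict: "clock": time; "qpos": joint angles; "qd": joint speeds; "tau": joint torques, N m; "eef_pos": TCP position; "tool_rot": TCP orientation; "force": force on the tool from outside, world axes, zero at the start; "torque": the same for the moment, N m; "width": finger opening in mm; "gripper_force": force on a finger pad.
Only numpy, scipy, OpenCV 4.12 (cv2) and the standard library are available. Lean on these libraries where they do the work, as an engineer would, in place of code of your own. Each camera call takes 0.05 s, during which the arm holds its last target. There are 200 camera calls.

## Working session

There is one attempt and no reset: what is moved stays moved. The work goes in short steps, Python scripts to look and compute and a tool call to move; the robot and the scene stay as the last step left them, time stands still between calls to the robot, and variables do not carry over. Pictures are saved under pics/ and viewed, at most 10 in all, crops included, and the job is handed in when it is done.

Besides the shell and the picture viewer there is one more tool, called after "Call:" as name(argument=value, ...), one argument or row to a line, values as JSON. move_arm: Moves the arm, as the interface text tells. Its arguments: {"type":"object","properties":{"targets":{"type":"string"}},"required":["targets"]}

```bash
mkdir -p pics; ls
python3 - <<'E'
from cell import read_state,cams,order,ctrl
import cv2,json
print(read_state(), ctrl.pinch_z)
for n in("scene","top"):
    d=cams.get_image(n); cv2.imwrite(f"pics/{n}0.png",d["color"][:,:,::-1]); print(n,{k:v for k,v in d.items() if k!="color"})
E
```

```text
pics
{'clock': 0.0, 'qpos': array([-1.18876745,  0.62935424,  0.03845071,  1.5183832 , -0.0269653 ,
        0.99629121, -0.02000642]), 'qd': array([ 0.00080356, -0.00036782,  0.00188803,  0.00021491,  0.00068898,
        0.00091206, -0.00046915]), 'tau': array([-2.32614620e-04, -5.63408446e+01,  1.22583356e+00, -1.93441057e+01,
        1.07788263e-02,  1.06957546e-02,  2.34615169e-05]), 'eef_pos': array([281.17070132, 585.33919857, 230.37913977]), 'tool_rot': array([-3.13967577e+00,  6.03116027e-05,  2.69376887e+00]), 'force': array([ 1.29844044, -0.8058135 ,  0.00611757]), 'torque': array([-0.04580739, -0.03757664, -0.0297717 ]), 'gripper_force': 0.0, 'width': 85.46174997305981} 18.700000000000003
scene {'fovy': 49.48761620442746, 'cx': 319.9496677262605, 'cy': 196.40621280150734, 'rvec': array([ 1.52957403,  2.25043598, -0.70298022]), 'tvec': array([ 217.65712152, -330.07284488, 1598.88610988])}
top {'fovy': 57.32946515311547, 'cx': 316.6684505684064, 'cy': 202.52250009538307, 'rvec': array([ 2.16357362, -2.10050765,  0.18506195]), 'tvec': array([ -28.03643427,  556.62114409, 1075.34238413])}
```

View pics/top0.png

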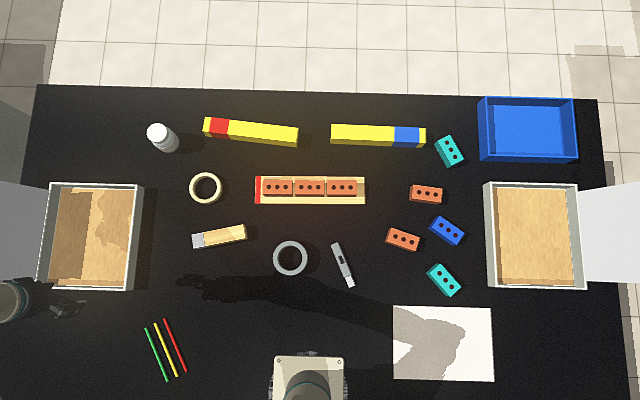

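View pics/scene0.png

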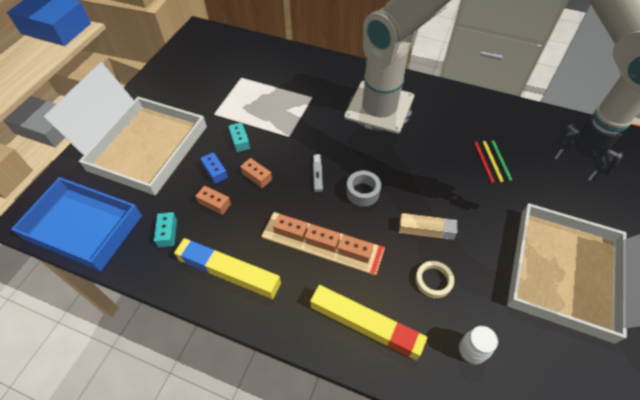

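Top view: loose bricks at about (426,194) and (403,239), wall on its board at (310,190) with red end on the left (+y), bar at (219,237) with steel on the left, and tape rolls at (205,187) and (290,258). Turquoise, blue and yellow items are look-alikes. The scene view agrees.

```bash
cat > h.py <<'E'
import numpy as np,cv2
from cell import read_state,cams,order,ctrl
def look(n):
    d=cams.get_image(n); d["R"]=cv2.Rodrigues(d["rvec"])[0]; d["f"]=d["color"].shape[0]/2/np.tan(np.radians(d["fovy"]/2)); return d
def ray(d,px,z):
    c=-d["R"].T@d["tvec"]; v=d["R"].T@np.array([(px[0]-d["cx"])/d["f"],(px[1]-d["cy"])/d["f"],1]); return (c+v*(z-c[2])/v[2])[:2]
def proj(d,P):
    p=d["R"]@np.array(P)+d["tvec"]; return p[:2]/p[2]*d["f"]+[d["cx"],d["cy"]]
def terra(d):
    h=cv2.cvtColor(d["color"],cv2.COLOR_RGB2HSV); return cv2.inRange(h,(3,110,60),(14,255,255))
def rot(p,a): return np.array([p[0]*np.cos(a)-p[1]*np.sin(a),p[0]*np.sin(a)+p[1]*np.cos(a)])
E
python3 - <<'E'
from h import *
d=look("top"); m=terra(d)
cs=[c for c in cv2.findContours(m,cv2.RETR_EXTERNAL,cv2.CHAIN_APPROX_NONE)[0] if cv2.contourArea(c)>150]
for c in cs:
    hull=cv2.convexHull(c); mk=np.zeros_like(m); cv2.drawContours(mk,[hull],-1,255,-1); mk=cv2.erode(mk,np.ones((3,3)))
    hol=cv2.bitwise_and(mk,255-m); print("terra",cv2.minAreaRect(c), [ (np.round(k,1).tolist(),int(s[4])) for k,s in zip(*[x[1:] for x in reversed(cv2.connectedComponentsWithStats(hol)[2:])])])
d2=look("scene")
for n,dd,(x0,y0,w,h,s) in(("t",d,(180,165,275,90,2.9)),("s",d2,(185,140,280,140,2.8))):
    cv2.imwrite(f"pics/crop_{n}.png",cv2.resize(dd["color"][y0:y0+h,x0:x0+w,::-1],None,fx=s,fy=s,interpolation=cv2.INTER_CUBIC))
E
```

```text
terra ((402.2000427246094, 239.4000244140625), (32.88768768310547, 16.443843841552734), 18.434946060180664) [([395.1, 235.9], 8), ([403.1, 238.9], 8), ([411.6, 241.6], 10)]
terra ((425.48992919921875, 194.0699920654297), (33.2340202331543, 16.68772315979004), 8.130102157592773) [([418.9, 191.9], 8), ([427.1, 192.9], 8), ([435.1, 194.1], 8), ([441.0, 193.0], 1)]
terra ((341.5, 188.0), (16.0, 29.0), 90.0) [([342.8, 187.2], 4), ([351.0, 186.0], 1), ([333.5, 188.0], 2), ([350.5, 188.0], 2)]
terra ((309.5, 188.0), (16.0, 29.0), 90.0) [([318.5, 186.5], 4), ([301.7, 187.0], 3), ([310.0, 188.0], 1)]
terra ((277.5, 188.0), (16.0, 29.0), 90.0) [([269.5, 186.0], 2), ([269.0, 188.0], 1), ([277.0, 188.0], 1), ([285.5, 188.0], 2)]
terra ((219.5, 128.5), (21.0, 19.0), 90.0) [([219.6, 127.8], 91), ([223.0, 120.0], 1), ([224.0, 123.5], 2)]
```

View pics/crop_t.png

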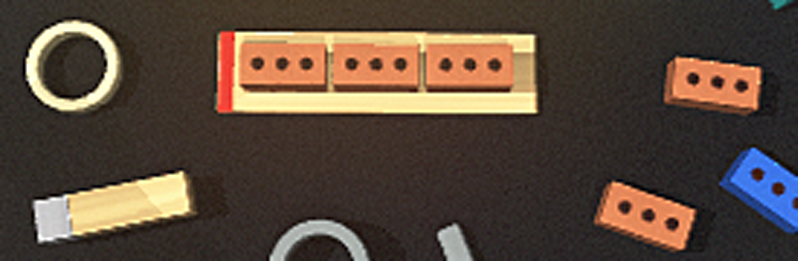

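```bash
cat >> h.py <<'E'
def holes(d,boxes,z):
    """dark marks' centroids cast to plane z; boxes: list of pixel (u,v,r) search windows"""
    S=6; out=[]
    g=cv2.cvtColor(d["color"],cv2.COLOR_RGB2GRAY)
    for (u,v,w,h) in boxes:
        p=cv2.resize(g[v:v+h,u:u+w],None,fx=S,fy=S,interpolation=cv2.INTER_CUBIC)
        col=cv2.resize(terra(d)[v:v+h,u:u+w],None,fx=S,fy=S,interpolation=cv2.INTER_NEAREST)
        c=max(cv2.findContours(col,cv2.RETR_EXTERNAL,cv2.CHAIN_APPROX_NONE)[0],key=cv2.contourArea)
        mk=np.zeros_like(p); cv2.drawContours(mk,[cv2.convexHull(c)],-1,255,-1); mk=cv2.erode(mk,np.ones((13,13)))
        bh=cv2.morphologyEx(p,cv2.MORPH_BLACKHAT,cv2.getStructuringElement(2,(37,37))); bh[mk==0]=0
        b=(bh>0.5*bh.max()).astype(np.uint8); n,l,s,k=cv2.connectedComponentsWithStats(b)
        idx=sorted(range(1,n),key=lambda i:-s[i,4])[:3]
        pts=np.array([ray(d,((k[i][0]+.5)/S-.5+u,(k[i][1]+.5)/S-.5+v),z) for i in idx]); pts=pts[np.argsort(-pts[:,1])]
        out.append(pts)
    return out
def summ(p):
    a=p[0]-p[-1]; return p.mean(0).round(1),np.degrees(np.arctan2(a[1],a[0])).round(1),np.linalg.norm(np.diff(p,axis=0),axis=1).round(1)
E
python3 - <<'E'
from h import *
d=look("top");e=look("scene")
print("cam",-d["R"].T@d["tvec"])
for p in holes(d,[(382,224,42,32),(405,181,42,28)],40): print("top brick",*summ(p))
for p in holes(d,[(260,176,35,24),(293,176,33,24),(325,176,35,24)],52): print("top wall",*summ(p))
for P in((0,0),): pass
# same things in the scene view, windows from the top estimate
def win(P): u,v=proj(e,P); return (int(u)-22,int(v)-20,44,40)
for p in holes(d,[(382,224,42,32),(405,181,42,28)],40):
    q=holes(e,[win([*p.mean(0),40])],40)[0]; print("scene brick",*summ(q))
w=holes(d,[(260,176,35,24),(293,176,33,24),(325,176,35,24)],52)
for p in w:
    u,v=proj(e,[*p.mean(0),52]).astype(int); q=holes(e,[(u-17,v-11,34,22)],52)[0]; print("scene wall",*summ(q))
u,v=proj(e,[*ray(d,(219,237),40),40]).astype(int); print(u,v)
a=cv2.resize(d["color"][218:256,185:255,::-1],None,fx=8,fy=8,interpolation=cv2.INTER_CUBIC)
b=cv2.resize(e["color"][v-19:v+19,u-35:u+35,::-1],None,fx=8,fy=8,interpolation=cv2.INTER_CUBIC)
cv2.imwrite("pics/bar.png",np.vstack([a,b])[:600]); print(u-35,v-19)
E
```

```text
cam [ 365.18256889  -12.87356135 1154.75120506]
top brick [ 454.4 -277.9] 72.0 [26. 26.]
top brick [ 599.1 -353.5] 83.2 [26.2 25.7]
top wall [594.6 111.3] 91.4 [39.2 33.7]
top wall [597.1  13.3] 91.4 [34.9 37.7]
top wall [599.6 -95. ] 132.1 [26.  26.1]
scene brick [ 453.6 -277.1] 71.5 [25.9 26. ]
scene brick [ 598.1 -353.1] 83.5 [25.8 26.2]
scene wall [603. 113.] 90.7 [25.8 26.1]
scene wall [605.3  13.1] 91.0 [26. 26.]
scene wall [607.4 -87.2] 91.1 [25.7 26.2]
427 221
392 202
```

View pics/bar.png

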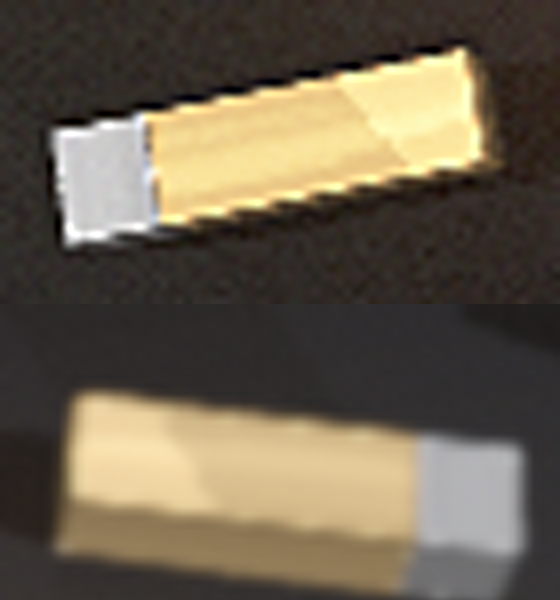

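Bar crop: upper half (top view) shows the steel left of a seam from (148,113) to (155,226); lower half (scene view) has the top-face seam from (418,436) to (412,545), and its end corners at (522,452), (521,552), (72,393), (68,500).

Run:
```python
from h import *
d=look("top");e=look("scene")
T=lambda a,b,z=40: ray(d,((a+.5)/8-.5+185,(b+.5)/8-.5+218),z).round(1)
S=lambda a,b,z=40: ray(e,((a+.5)/8-.5+392,(b-304+.5)/8-.5+202),z).round(1)
for n,f,L in(("T",T,[(53,128),(67,243),(148,113),(155,226),(465,48),(490,165)]),("S",S,[(522,452),(521,552),(418,436),(412,545),(72,393),(68,500)])):
    p=[f(*x) for x in L]; print(n,*p, "end",(p[0]+p[1])/2,"seam",(p[2]+p[3])/2,"wood end",(p[4]+p[5])/2)
print("wallmid top",ray(d,(309.3,186.7),52))
s=read_state();print(s["eef_pos"],s["tool_rot"],s["clock"])
```

```text
T [451.3 367.4] [408.1 358.3] [458.1 331.8] [415.5 325.6] [486.5 212.8] [442.2 200.5] end [429.7  362.85] seam [436.8 328.7] wood end [464.35 206.65]
S [408.6 360.9] [450.7 369.1] [415.8 323.9] [462.2 332. ] [444.3 200.4] [489.5 211.6] end [429.65 365.  ] seam [439.   327.95] wood end [466.9 206. ]
wallmid top [605.30367569  12.58059305]
[281.39871594 585.83661304 231.15212465] [-3.14127491e+00  2.96029507e-05  2.69383976e+00] 0.4
```

Add to h.py:
```python
def goto(x,y,z,yaw,s=None):
    """remaining shift (tool axes now, cm) and turn about tool z (deg)"""
    s=s or read_state(); a=s["tool_rot"][2]; v=np.array([x,y,z])-s["eef_pos"]
    t=(yaw-np.degrees(a)+90)%180-90
    tx=v[0]*np.cos(a)+v[1]*np.sin(a); ty=v[0]*np.sin(a)-v[1]*np.cos(a)
    tilt=cv2.Rodrigues(np.array([0,0,0.]))[0]
    print(f"shift cm x {tx/10:.2f} y {ty/10:.2f} z {-v[2]/10:.2f}  turn z {-t:.1f} | clock {s['clock']:.2f} pos {s['eef_pos'].round(1)} rot {np.degrees(s['tool_rot']).round(1)} F {s['force'].round(1)} w {s['width']:.1f} g {s['gripper_force']:.0f}")
```

```text
(no output)
```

Call:
move_arm(
  targets="1 -4.1 -0.6 0 0 0 2.7; 1 -4.1 -0.6 0 0 0 2.7; 1 -4.1 -0.6 0 0 0 2.7; 1 -4.1 -0.6 0 0 0 2.7; 1 -4.1 -0.6 0 0 0 2.7",
)

```text
clock: 0.82
eef_pos: [442.7, 453.6, 231.4]
tool_rot: [3.141, 0.0, 2.456]
force: [1.5, -0.3, -1.2]
width: 85.3
gripper_force: 0.0
```

Call:
move_arm(
  targets="1 -4.1 -0.6 0 0 0 2.7; 1 -4.1 -0.6 0 0 0 2.7; 1 -4.1 -0.6 0 0 0 2.7; 1 -4.1 -0.6 0 0 0 2.7; 1 -4.1 -0.6 0 0 0 2.7",
)

```text
clock: 1.23
eef_pos: [567.2, 288.4, 231.4]
tool_rot: [3.141, 0.0, 2.22]
force: [0.0, 0.7, -0.3]
width: 85.5
gripper_force: 0.0
```

Call:
move_arm(
  targets="1 -4.1 -0.6 0 0 0 2.7; 1 -4.1 -0.6 0 0 0 2.7; 1 -4.1 -0.6 0 0 0 2.7; 1 -4.1 -0.6 0 0 0 2.7; 1 -4.1 -0.6 0 0 0 2.7",
)

```text
clock: 1.65
eef_pos: [649.5, 98.8, 231.4]
tool_rot: [3.141, -0.0, 1.985]
force: [1.1, 0.1, 0.2]
width: 85.4
gripper_force: 0.0
```

Call:
move_arm(
  targets="1 -4.1 -0.6 0 0 0 2.7; 1 -4.1 -0.6 0 0 0 2.7; 1 -4.1 -0.6 0 0 0 2.7; 1 -4.1 -0.6 0 0 0 2.7; 1 -4.1 -0.6 0 0 0 2.7",
)

```text
clock: 2.07
eef_pos: [685.4, -104.8, 231.3]
tool_rot: [3.141, -0.0, 1.749]
force: [0.3, -0.3, 0.2]
width: 85.5
gripper_force: 0.0
```

```bash
python3 -c "
from h import *
goto(598.6,-353.2,5,83.3)"
```

```text
shift cm x -22.90 y -12.96 z 22.63  turn z 16.9 | clock 2.07 pos [ 685.4 -104.8  231.3] rot [180.   -0.  100.2] F [ 0.3 -0.3  0.2] w 85.5 g 0
```

Call:
move_arm(
  targets="1 -3.27 -1.85 0 0 0 0; 1 -3.27 -1.85 0 0 0 0; 1 -3.27 -1.85 0 0 0 0; 1 -3.27 -1.85 0 0 0 0; 1 -3.27 -1.85 0 0 0 0",
)

```text
clock: 2.48
eef_pos: [622.7, -282.0, 231.3]
tool_rot: [3.142, -0.0, 1.751]
force: [1.1, 0.2, 1.0]
width: 85.5
gripper_force: 0.0
```

Call:
move_arm(
  targets="1 -3.27 -1.85 0 0 0 0; 1 -3.28 -1.86 0 0 0 0; 1 0 0 3 0 0 5.6; 1 0 0 3 0 0 5.6; 1 0 0 3 0 0 5.7",
)

```text
clock: 2.9
eef_pos: [598.4, -353.0, 141.0]
tool_rot: [3.14, 0.0, 1.449]
force: [0.8, 0.9, -0.4]
width: 85.4
gripper_force: 0.0
```

Run:
```python
from h import *
goto(598.6,-353.2,5,83.3)
d=look("scene");s=read_state();u,v=proj(d,s["eef_pos"]).astype(int)
x0=max(u-70,0)
cv2.imwrite("pics/g1.png",cv2.resize(d["color"][v-60:v+60,x0:x0+160,::-1],None,fx=4,fy=4)); print(x0,v-60,u,v)
```

```text
shift cm x -0.02 y 0.02 z 13.60  turn z -0.3 | clock 2.90 pos [ 598.4 -353.   141. ] rot [179.9   0.   83. ] F [ 0.8  0.9 -0.4] w 85.4 g 0
136 117 206 177
```

View pics/g1.png

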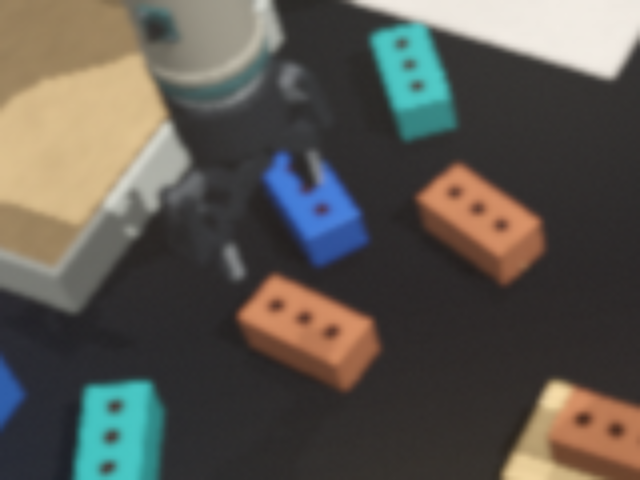

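The gripper, at (270,230) in the crop, stands open above the brick at (305,320), lined up with its short axis and clear of the blue one.

Call:
move_arm(
  targets="1 0 0 4 0 0 -0.3; 1 0 0 4 0 0 0; 1 0 0 3 0 0 0; 1 0 0 1.6 0 0 0; 1 0 0 1 0 0 0",
)

```text
clock: 3.37
eef_pos: [598.0, -350.7, 3.4]
tool_rot: [-3.139, -0.001, 1.463]
force: [-0.1, 0.1, -0.1]
width: 85.5
gripper_force: 0.0
```

Call:
move_arm(
  targets="-1 0 0 0 0 0 0; -1 0 0 0 0 0 0; -1 0 0 0 0 0 0; -1 0 0 0 0 0 0; -1 0 0 0 0 0 0",
)

```text
clock: 3.78
eef_pos: [600.3, -352.7, 8.0]
tool_rot: [3.138, 0.002, 1.462]
force: [0.5, 0.8, 6.1]
width: 45.1
gripper_force: 63.5
```

Call:
move_arm(
  targets="-1 0 0 0 0 0 0; -1 0 0 0 0 0 0; -1 0 0 0 0 0 0; -1 0 0 0 0 0 0",
)

```text
clock: 4.12
eef_pos: [600.3, -352.7, 7.9]
tool_rot: [3.138, 0.002, 1.462]
force: [0.6, -0.7, 7.2]
width: 45.5
gripper_force: 63.7
```

```bash
python3 -c "
from h import *
goto(604.2,62.9,200,91.2)"
```

```text
shift cm x 41.36 y -4.14 z -19.21  turn z -7.4 | clock 4.12 pos [ 600.3 -352.7    7.9] rot [1.798e+02 1.000e-01 8.380e+01] F [ 0.6 -0.7  7.2] w 45.5 g 64
```

Call:
move_arm(
  targets="-1 0 0 -1 0 0 0; -1 0 0 -2 0 0 0; -1 0 0 -4 0 0 0; -1 0 0 -4 0 0 0; -1 0 0 -3 0 0 0",
)

```text
clock: 4.53
eef_pos: [598.9, -351.9, 148.8]
tool_rot: [3.14, 0.001, 1.462]
force: [1.5, -0.6, -2.0]
width: 45.5
gripper_force: 62.7
```

Call:
move_arm(
  targets="-1 2 -0.2 0 0 0 -0.8; -1 3.6 -0.3 0 0 0 -0.8; -1 4 -0.3 0 0 0 -0.8; -1 4 -0.3 0 0 0 -0.8; -1 4 -0.3 0 0 0 -0.8",
)

```text
clock: 4.95
eef_pos: [597.7, -173.0, 145.8]
tool_rot: [-3.141, -0.001, 1.532]
force: [1.5, 0.5, -3.1]
width: 44.9
gripper_force: 62.7
```

Call:
move_arm(
  targets="-1 4 -0.2 0 0 0 -0.8; -1 4 -0.2 0 0 0 -0.8; -1 4 -0.2 0 0 0 -0.8; -1 4 -0.2 0 0 0 -0.8; -1 4 -0.2 0 0 0 -0.2",
)

```text
clock: 5.37
eef_pos: [590.0, 27.1, 145.9]
tool_rot: [-3.141, -0.0, 1.591]
force: [0.6, 0.1, -2.6]
width: 44.8
gripper_force: 62.7
```

```bash
python3 -c "
from h import *
goto(604.2,62.9,70,91.2)"
```

```text
shift cm x 3.55 y 1.50 z 7.59  turn z -0.0 | clock 5.37 pos [590.   27.1 145.9] rot [-180.    -0.    91.2] F [ 0.6  0.1 -2.6] w 44.8 g 63
```

Call:
move_arm(
  targets="-1 2 0.8 2 0 0 0; -1 1.55 0.7 2 0 0 0; -1 0 0 0 0 0 0; -1 0 0 0 0 0 0",
)

```text
clock: 5.7
eef_pos: [603.7, 62.2, 104.5]
tool_rot: [-3.139, -0.0, 1.593]
force: [-0.0, -0.5, -2.8]
width: 45.3
gripper_force: 62.7
```

Run:
```python
from h import *
goto(604.2,62.9,70,91.2)
d=look("scene");t=look("top");s=read_state();P=s["eef_pos"];o=[]
for e,n in((d,"s"),(t,"t")):
    u,v=proj(e,P).astype(int); o.append(cv2.resize(e["color"][v-35:v+40,u-50:u+50,::-1],None,fx=4,fy=4,interpolation=cv2.INTER_CUBIC)); print(n,u-50,v-35)
cv2.imwrite("pics/p1.png",np.hstack(o))
```

```text
shift cm x 0.07 y 0.05 z 3.45  turn z 0.1 | clock 5.70 pos [603.7  62.2 104.5] rot [-179.8   -0.    91.3] F [-0.  -0.5 -2.8] w 45.3 g 63
s 287 195
t 243 147
```

View pics/p1.png

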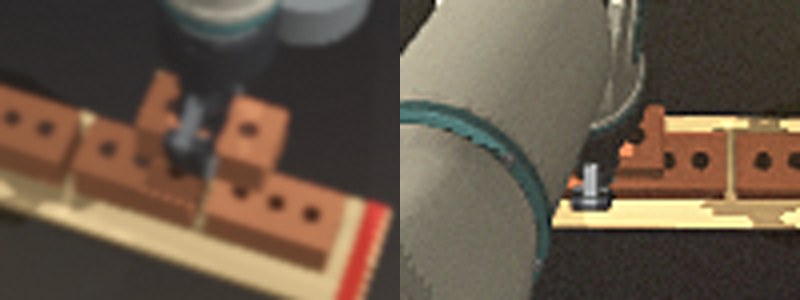

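The held brick shows both ends beside the fingers; its +y mark is at (250,128) in the left crop, i.e. scene pixel (349,227).

Run:
```python
from h import *
d=look("scene"); s=read_state()
u,v=347,227
g=cv2.cvtColor(d["color"],cv2.COLOR_RGB2GRAY)[v-5:v+6,u-4:u+8]
p=cv2.resize(g,None,fx=8,fy=8,interpolation=cv2.INTER_CUBIC).astype(float); w=np.clip(np.median(p)-15-p,0,None)
yy,xx=np.mgrid[:p.shape[0],:p.shape[1]]; h=((xx*w).sum()/w.sum()/8-.44+u-4,(yy*w).sum()/w.sum()/8-.44+v-5); print(h)
for zt in(136,138,140):
    q=ray(d,h,zt); b=np.radians(91.2); print(zt,"hole",q.round(1),"centre",(q-26*np.array([np.cos(b),np.sin(b)])).round(1),"tcp",s["eef_pos"].round(1))
```

```text
(np.float64(347.0574254459309), np.float64(226.40579501114829))
136 hole [602.3  83.3] centre [602.8  57.3] tcp [605.3  58.8 106.4]
138 hole [603.4  83.6] centre [603.9  57.6] tcp [605.3  58.8 106.4]
140 hole [604.5  83.9] centre [605.1  57.9] tcp [605.3  58.8 106.4]
```

Run:
```python
from h import *
for i in range(4):
    d=look("scene"); s=read_state(); print(s["clock"],s["eef_pos"].round(1),np.degrees(s["tool_rot"]).round(2),s["qd"].round(3))
u,v=343,220
g=cv2.cvtColor(d["color"],cv2.COLOR_RGB2GRAY)[v:v+16,u:u+16]
p=cv2.resize(g,None,fx=8,fy=8,interpolation=cv2.INTER_CUBIC)
b=cv2.morphologyEx(p,cv2.MORPH_BLACKHAT,cv2.getStructuringElement(2,(49,49)))
n,l,st,k=cv2.connectedComponentsWithStats((b>.5*b[40:70,35:80].max()).astype(np.uint8))
bb=np.radians(91.2)
for i in range(1,n):
    h=(k[i]+.5)/8-.5+[u,v]; q=ray(d,h,138); print(st[i],h.round(2),"centre",(q-26*np.array([np.cos(bb),np.sin(bb)])).round(1))
```

```text
5.9 [605.4  58.9 106.4] [1.7992e+02 5.0000e-02 9.1000e+01] [ 0.003 -0.002 -0.005 -0.001 -0.004 -0.004  0.   ]
5.95 [605.4  59.1 106.4] [1.7992e+02 3.0000e-02 9.1010e+01] [-0.002  0.002 -0.009 -0.001 -0.002 -0.    -0.003]
6.0 [605.4  59.4 106.3] [1.7993e+02 2.0000e-02 9.1020e+01] [-0.003  0.005 -0.008 -0.001 -0.002  0.     0.001]
6.05 [605.3  59.7 106.1] [1.7994e+02 1.0000e-02 9.1040e+01] [-0.005  0.005 -0.008 -0.001 -0.002  0.    -0.001]
[  0   0  10  21 169] [343.04 220.63] centre [591.   41.6]
[ 60   0  68  21 701] [355.1  220.26] centre [578.1  71.2]
[116  25  12  57 551] [357.86 226.23] centre [592.9  84. ]
[ 23  44  36  27 752] [347.55 226.65] centre [604.2  59.1]
[  0 116  36  12 274] [344.22 234.94] centre [631.1  59.4]
```

Call:
move_arm(
  targets="-1 0 0 0 0 0 0; -1 0 0 0 0 0 0; -1 0 0 0 0 0 0",
)

```text
clock: 6.3
eef_pos: [605.0, 60.7, 105.4]
tool_rot: [3.142, -0.0, 1.59]
force: [0.0, 0.1, -3.3]
width: 45.3
gripper_force: 62.7
```

Call:
move_arm(
  targets="-1 0 0 0 0 0 0; -1 0 0 0 0 0 0; -1 0 0 0 0 0 0",
)

```text
clock: 6.55
eef_pos: [605.0, 60.9, 105.2]
tool_rot: [-3.141, -0.0, 1.591]
force: [-1.4, 0.1, -3.2]
width: 45.2
gripper_force: 62.7
```

```bash
python3 -c "
from h import *
goto(604.5,62.9,60,91.2)"
```

```text
shift cm x 0.20 y -0.04 z 4.52  turn z -0.1 | clock 6.55 pos [605.   60.9 105.2] rot [-180.    -0.    91.1] F [-1.4  0.1 -3.2] w 45.2 g 63
```

Call:
move_arm(
  targets="-1 0.25 -0.08 2 0 0 -0.1; -1 0 0 1.2 0 0 0; -1 0 0 0.6 0 0 0; -1 0 0 0 0 0 0; -1 0 0 0 0 0 0",
)

```text
clock: 6.97
eef_pos: [603.9, 63.1, 66.9]
tool_rot: [-3.141, 0.0, 1.592]
force: [-0.1, -0.3, -3.3]
width: 44.9
gripper_force: 62.8
```

Call:
move_arm(
  targets="-1 0 0 0 0 0 0; -1 0 0 0 0 0 0; -1 0 0 0 0 0 0; -1 0 0 0 0 0 0",
)

```text
clock: 7.3
eef_pos: [604.5, 63.4, 67.8]
tool_rot: [3.141, -0.0, 1.592]
force: [-0.6, 0.1, -3.6]
width: 45.2
gripper_force: 62.8
```

Run:
```python
from h import *
goto(604.5,62.9,60,91.2)
d=look("scene");e=d;P=read_state()["eef_pos"]
u,v=proj(e,P).astype(int); cv2.imwrite("pics/p2.png",cv2.resize(e["color"][v-45:v+45,u-60:u+60,::-1],None,fx=5,fy=5,interpolation=cv2.INTER_CUBIC)); print(u-60,v-45)
```

```text
shift cm x -0.05 y 0.00 z 0.78  turn z 0.0 | clock 7.30 pos [604.5  63.4  67.8] rot [180.   -0.   91.2] F [-0.6  0.1 -3.6] w 45.2 g 63
278 192
```

View pics/p2.png

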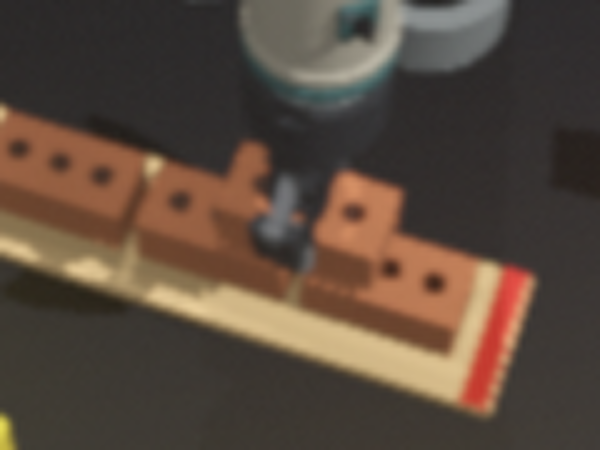

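The brick hovers just above the joint (joint at (295,290)), its near face in line with the wall's face.

Call:
move_arm(
  targets="-1 0 0 0.3 0 0 0; -1 0 0 0.2 0 0 0; -1 0 0 0.2 0 0 0; -1 0 0 0 0 0 0; -1 0 0 0 0 0 0",
)

```text
clock: 7.77
eef_pos: [604.1, 63.2, 60.1]
tool_rot: [-3.141, 0.0, 1.592]
force: [-1.1, 0.5, -2.5]
width: 45.5
gripper_force: 62.8
```

Call:
move_arm(
  targets="-1 0 0 0.1 0 0 0; -1 0 0 0.1 0 0 0; -1 0 0 0 0 0 0; -1 0 0 0 0 0 0",
)

```text
clock: 8.1
eef_pos: [604.1, 63.4, 59.9]
tool_rot: [3.141, -0.001, 1.592]
force: [-4.1, 0.6, 10.8]
width: 45.6
gripper_force: 64.3
```

Call:
move_arm(
  targets="1 0 0 0 0 0 0; 1 0 0 0 0 0 0; 1 0 0 0 0 0 0; 1 0 0 0 0 0 0; 1 0 0 0 0 0 0",
)

```text
clock: 8.52
eef_pos: [604.2, 63.3, 58.2]
tool_rot: [-3.142, 0.0, 1.592]
force: [-0.8, -0.3, -0.2]
width: 85.5
gripper_force: 0.0
```

Call:
move_arm(
  targets="1 0 0 -1 0 0 0; 1 0 0 -4 0 0 0; 1 0 0 -4 0 0 0; 1 0 0 -3 0 0 0",
)

```text
clock: 8.85
eef_pos: [604.9, 63.0, 181.5]
tool_rot: [3.139, 0.0, 1.592]
force: [1.5, 0.1, 0.8]
width: 85.5
gripper_force: 0.0
```

```bash
python3 -c "
from h import *
goto(454,-277.5,5,71.8)"
```

```text
shift cm x -33.72 y -15.81 z 17.65  turn z 19.4 | clock 8.85 pos [604.9  63.  181.5] rot [179.9   0.   91.2] F [1.5 0.1 0.8] w 85.5 g 0
```

Call:
move_arm(
  targets="1 -3.37 -1.58 0 0 0 0; 1 -3.37 -1.58 0 0 0 0; 1 -3.37 -1.58 0 0 0 0; 1 -3.37 -1.58 0 0 0 0; 1 -3.37 -1.58 0 0 0 0",
)

```text
clock: 9.27
eef_pos: [528.1, -108.2, 179.2]
tool_rot: [3.141, 0.0, 1.593]
force: [1.0, -0.5, -0.1]
width: 85.8
gripper_force: 0.0
```

Call:
move_arm(
  targets="1 -3.37 -1.58 0 0 0 0; 1 -3.37 -1.58 0 0 0 0; 1 -3.37 -1.58 0 0 0 0; 1 -3.37 -1.58 0 0 0 0; 1 -3.37 -1.58 0 0 0 0",
)

```text
clock: 9.68
eef_pos: [452.6, -278.6, 179.1]
tool_rot: [3.141, 0.0, 1.592]
force: [0.4, -1.0, 0.3]
width: 85.4
gripper_force: 0.0
```

Call:
move_arm(
  targets="1 0 0 3 0 0 6.5; 1 0 0 3 0 0 6.5; 1 0 0 3 0 0 6.4; 1 0 0 0 0 0 0; 1 0 0 0 0 0 0",
)

```text
clock: 10.1
eef_pos: [452.7, -276.6, 87.9]
tool_rot: [-3.139, -0.0, 1.257]
force: [-0.3, 0.6, 1.1]
width: 85.4
gripper_force: 0.0
```

Run:
```python
from h import *
goto(454,-277.5,7,71.8)
e=look("scene")
def box(P,r): u,v=proj(e,P).astype(int); return (u-r[0],v-r[1],2*r[0],2*r[1])
for P in((604.2,62.9,92),(604.2,-87,52)): 
    b=box(P,(17,12)); print(P,*summ(holes(e,[b],P[2])[0]))
u,v=proj(e,(604,13,60)).astype(int); print(u-70,v-45)
cv2.imwrite("pics/w1.png",cv2.resize(e["color"][v-45:v+45,u-70:u+70,::-1],None,fx=5,fy=5,interpolation=cv2.INTER_CUBIC))
```

```text
shift cm x -0.05 y 0.15 z 8.09  turn z 0.2 | clock 10.10 pos [ 452.7 -276.6   87.9] rot [-179.8   -0.    72. ] F [-0.3  0.6  1.1] w 85.4 g 0
(604.2, 62.9, 92) [603.3  62.8] 90.8 [26. 26.]
(604.2, -87, 52) [618.  -96.1] 122.2 [52.1 32. ]
252 187
```

View pics/w1.png

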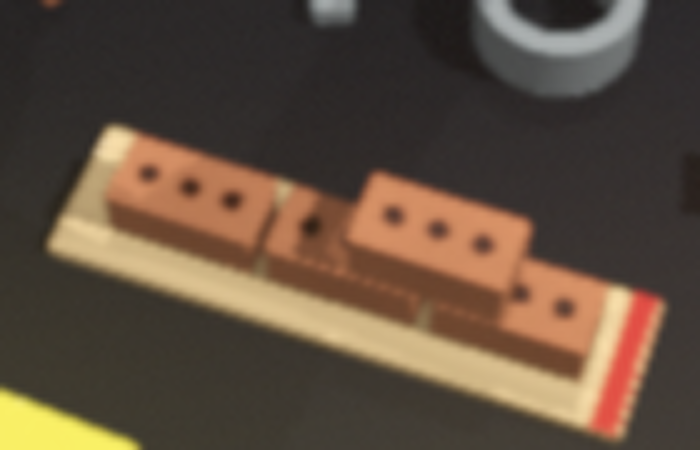

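Brick 1 sits flush over its joint (marks at (393,215), (438,230), (483,244) in the crop), about 1 mm from target.

Call:
move_arm(
  targets="1 -0.05 0.15 3.5 0 0 0.2; 1 0 0 2.6 0 0 0; 1 0 0 1.2 0 0 0; 1 0 0 0.6 0 0 0; 1 0 0 0.1 0 0 0",
)

```text
clock: 10.57
eef_pos: [455.2, -278.2, 8.9]
tool_rot: [3.141, -0.0, 1.251]
force: [0.8, -1.1, 0.1]
width: 85.6
gripper_force: 0.0
```

Call:
move_arm(
  targets="-1 0 0 0 0 0 0; -1 0 0 0 0 0 0; -1 0 0 0 0 0 0; -1 0 0 0 0 0 0; -1 0 0 0 0 0 0",
)

```text
clock: 10.98
eef_pos: [455.3, -278.3, 9.6]
tool_rot: [3.14, 0.0, 1.251]
force: [-1.1, 0.4, 6.6]
width: 45.1
gripper_force: 62.8
```

Call:
move_arm(
  targets="-1 0 0 0 0 0 0; -1 0 0 0 0 0 0; -1 0 0 0 0 0 0",
)

```text
clock: 11.23
eef_pos: [455.3, -278.2, 9.6]
tool_rot: [3.14, 0.0, 1.251]
force: [-0.8, 0.6, 6.6]
width: 45.1
gripper_force: 62.8
```

Call:
move_arm(
  targets="-1 0 0 -1 0 0 0; -1 0 0 -2 0 0 0; -1 0 0 -4 0 0 0; -1 0 0 -4 0 0 0; -1 0 0 -3 0 0 0",
)

```text
clock: 11.65
eef_pos: [454.7, -278.2, 151.4]
tool_rot: [3.14, 0.0, 1.25]
force: [1.1, -0.3, -3.2]
width: 45.1
gripper_force: 62.9
```

```bash
python3 -c "
from h import *
goto(605.7,-37.1,105,91.2)"
```

```text
shift cm x 27.64 y 6.72 z 4.64  turn z -19.6 | clock 11.65 pos [ 454.7 -278.2  151.4] rot [179.9   0.   71.6] F [ 1.1 -0.3 -3.2] w 45.1 g 63
```

Call:
move_arm(
  targets="-1 2 0.49 0 0 0 0; -1 3.8 0.92 0 0 0 0; -1 3.8 0.92 0 0 0 0; -1 3.8 0.92 0 0 0 0; -1 3.8 0.92 0 0 0 0",
)

```text
clock: 12.07
eef_pos: [548.7, -125.9, 149.1]
tool_rot: [-3.141, -0.0, 1.25]
force: [-0.1, -0.1, -3.4]
width: 45.3
gripper_force: 62.9
```

Call:
move_arm(
  targets="-1 3.8 0.92 0 0 0 0; -1 3.8 0.92 0 0 0 0; -1 2.84 0.71 0 0 0 -4; -1 0 0 0 0 0 -6; -1 0 0 1 0 0 -6",
)

```text
clock: 12.48
eef_pos: [607.4, -33.2, 139.8]
tool_rot: [3.139, -0.001, 1.541]
force: [0.0, -0.8, -2.5]
width: 45.4
gripper_force: 63.0
```

Call:
move_arm(
  targets="-1 0 0 2 0 0 -3.6; -1 0 0 1.5 0 0 0; -1 0 0 0 0 0 0; -1 0 0 0 0 0 0; -1 0 0 0 0 0 0",
)

```text
clock: 12.9
eef_pos: [606.0, -36.9, 104.3]
tool_rot: [3.141, 0.0, 1.592]
force: [-0.2, 0.0, -3.6]
width: 44.7
gripper_force: 62.7
```

Call:
move_arm(
  targets="-1 0 0 0 0 0 0; -1 0 0 0 0 0 0; -1 0 0 0 0 0 0; -1 0 0 0 0 0 0; -1 0 0 0 0 0 0",
)

```text
clock: 13.32
eef_pos: [605.7, -36.8, 103.6]
tool_rot: [3.141, -0.0, 1.592]
force: [-0.9, 0.4, -2.8]
width: 45.0
gripper_force: 62.7
```

```bash
python3 -c "
from h import *
goto(605.4,-37.3,68,91.1)"
```

```text
shift cm x -0.05 y -0.03 z 3.56  turn z 0.1 | clock 13.32 pos [605.7 -36.8 103.6] rot [180.   -0.   91.2] F [-0.9  0.4 -2.8] w 45.0 g 63
```

Call:
move_arm(
  targets="-1 -0.05 -0.03 1.5 0 0 0.1; -1 0 0 1.2 0 0 0; -1 0 0 0.8 0 0 0; -1 0 0 0 0 0 0; -1 0 0 0 0 0 0",
)

```text
clock: 13.73
eef_pos: [604.7, -37.3, 67.6]
tool_rot: [-3.14, -0.0, 1.591]
force: [-0.6, -0.2, -3.6]
width: 45.4
gripper_force: 62.9
```

Call:
move_arm(
  targets="-1 0 0 0.3 0 0 0; -1 0 0 0.2 0 0 0; -1 0 0 0 0 0 0; -1 0 0 0 0 0 0; -1 0 0 0 0 0 0",
)

```text
clock: 14.15
eef_pos: [605.5, -37.3, 63.6]
tool_rot: [3.141, -0.0, 1.591]
force: [0.1, -0.4, -3.5]
width: 45.0
gripper_force: 62.9
```

Call:
move_arm(
  targets="-1 0 0 0.1 0 0 0; -1 0 0 0.1 0 0 0; -1 0 0 0 0 0 0; -1 0 0 0 0 0 0",
)

```text
clock: 14.48
eef_pos: [605.5, -37.3, 61.7]
tool_rot: [3.141, -0.0, 1.591]
force: [-0.8, 0.1, 1.7]
width: 44.9
gripper_force: 63.2
```

Contact. Release and rise, then head for the bar (tool above the seam).

Call:
move_arm(
  targets="1 0 0 0 0 0 0; 1 0 0 0 0 0 0; 1 0 0 0 0 0 0; 1 0 0 0 0 0 0; 1 0 0 0 0 0 0",
)

```text
clock: 14.9
eef_pos: [605.4, -37.3, 61.3]
tool_rot: [3.141, 0.0, 1.591]
force: [-0.6, 0.4, 0.9]
width: 85.2
gripper_force: 0.0
```

Call:
move_arm(
  targets="1 0 0 -1 0 0 0; 1 0 0 -4 0 0 0; 1 0 0 -4 0 0 0; 1 0 0 -3 0 0 0",
)

```text
clock: 15.23
eef_pos: [606.0, -37.7, 184.6]
tool_rot: [3.139, 0.001, 1.59]
force: [1.2, 0.2, 0.3]
width: 85.4
gripper_force: 0.0
```

```bash
python3 -c "
from h import *
goto(438.1,328.1,8,102.8)"
```

```text
shift cm x 36.90 y -16.07 z 17.66  turn z -11.7 | clock 15.23 pos [606.  -37.7 184.6] rot [179.9   0.   91.1] F [1.2 0.2 0.3] w 85.4 g 0
```

Call:
move_arm(
  targets="1 3.69 -1.61 0 0 0 0; 1 3.69 -1.61 0 0 0 0; 1 3.69 -1.61 0 0 0 0; 1 3.69 -1.61 0 0 0 0; 1 3.69 -1.61 0 0 0 0",
)

```text
clock: 15.65
eef_pos: [520.3, 147.1, 182.3]
tool_rot: [3.141, -0.001, 1.59]
force: [0.6, 1.6, -0.6]
width: 85.1
gripper_force: 0.0
```

Call:
move_arm(
  targets="1 3.69 -1.61 0 0 0 0; 1 3.69 -1.61 0 0 0 0; 1 3.69 -1.61 0 0 0 0; 1 3.69 -1.61 0 0 0 0; 1 3.69 -1.58 0 0 0 0",
)

```text
clock: 16.07
eef_pos: [436.2, 330.2, 182.2]
tool_rot: [3.141, -0.001, 1.591]
force: [0.3, 0.1, -0.6]
width: 85.5
gripper_force: 0.0
```

Call:
move_arm(
  targets="1 0 0 3.5 0 0 -5.9; 1 0 0 3.5 0 0 -5.8; 1 0 0 1 0 0 0; 1 0 0 0 0 0 0; 1 0 0 0 0 0 0",
)

```text
clock: 16.48
eef_pos: [438.2, 327.6, 102.1]
tool_rot: [3.141, 0.0, 1.79]
force: [-0.5, 0.2, -0.2]
width: 85.3
gripper_force: 0.0
```

Run:
```python
from h import *
goto(438.1,328.1,8,102.8)
e=look("scene")
for P in((604.2,62.9,92),(605.8,-37.1,92)): 
    u,v=proj(e,P).astype(int); print(P,*summ(holes(e,[(u-18,v-12,36,24)],92)[0]))
cv2.imwrite("pics/b1.png",cv2.resize(e["color"][160:290,245:475,::-1],None,fx=3.4,fy=3.4,interpolation=cv2.INTER_CUBIC))
```

```text
shift cm x 0.05 y -0.00 z 9.41  turn z -0.2 | clock 16.48 pos [438.2 327.6 102.1] rot [180.    0.  102.6] F [-0.5  0.2 -0.2] w 85.3 g 0
(604.2, 62.9, 92) [602.6  46.7] 88.4 [52.  22.8]
(605.8, -37.1, 92) [604.5 -36.5] 90.6 [26.2 26. ]
```

View pics/b1.png

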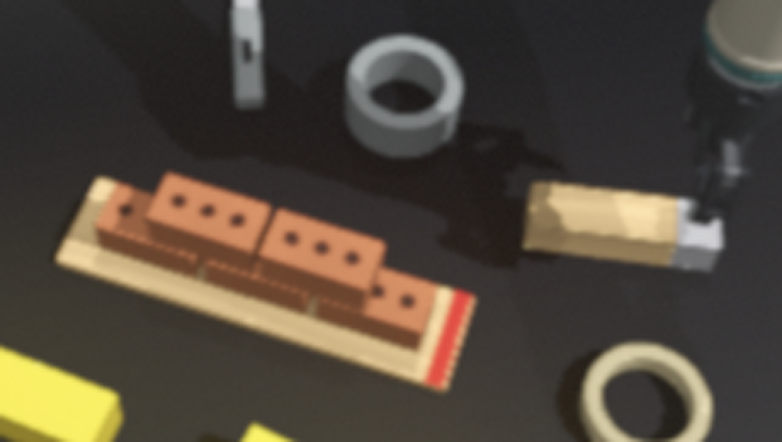

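Both bricks lie in place with an even joint at (265,240); the gripper stands over the bar's steel end near (715,215), before descending.

Call:
move_arm(
  targets="1 0.05 0 4 0 0 -0.2; 1 0 0 3 0 0 0; 1 0 0 1.5 0 0 0; 1 0 0 0.8 0 0 0; 1 0 0 0.1 0 0 0",
)

```text
clock: 16.95
eef_pos: [438.1, 328.5, 7.5]
tool_rot: [3.141, 0.0, 1.796]
force: [0.4, -0.1, 0.0]
width: 85.6
gripper_force: 0.0
```

Call:
move_arm(
  targets="-1 0 0 0 0 0 0; -1 0 0 0 0 0 0; -1 0 0 0 0 0 0; -1 0 0 0 0 0 0; -1 0 0 0 0 0 0",
)

```text
clock: 17.37
eef_pos: [438.2, 329.6, 8.9]
tool_rot: [3.139, -0.001, 1.798]
force: [-0.3, -0.6, 6.3]
width: 42.8
gripper_force: 63.1
```

Call:
move_arm(
  targets="-1 0 0 0 0 0 0; -1 0 0 0 0 0 0; -1 0 0 0 0 0 0",
)

```text
clock: 17.62
eef_pos: [438.2, 329.6, 8.9]
tool_rot: [3.139, -0.001, 1.798]
force: [-0.5, -0.4, 5.8]
width: 43.3
gripper_force: 63.1
```

Call:
move_arm(
  targets="-1 0 0 -0.5 0 0 0; -1 0 0 -0.5 0 0 0; -1 0 0 -1 0 0 0; -1 0 0 0 0 0 0; -1 0 0 0 0 0 0",
)

```text
clock: 18.03
eef_pos: [437.5, 329.3, 27.9]
tool_rot: [3.14, -0.0, 1.799]
force: [0.0, -0.4, -8.9]
width: 43.0
gripper_force: 62.8
```

Run:
```python
from h import *
goto(604.3,56.7,150,91.2); print(read_state()["torque"])
a=look("scene")["color"][195:250,385:470,::-1]; b=look("top")["color"][210:260,170:260,::-1]
cv2.imwrite("pics/b2.png",np.hstack([cv2.resize(a,(400,260),interpolation=2),cv2.resize(b,(400,260),interpolation=2)]))
```

```text
shift cm x -30.32 y 10.09 z -12.21  turn z 11.9 | clock 18.03 pos [437.5 329.3  27.9] rot [179.9  -0.  103.1] F [ 0.  -0.4 -8.9] w 43.0 g 63
[-0.00356486  0.00834761 -0.0030604 ]
```

View pics/b2.png

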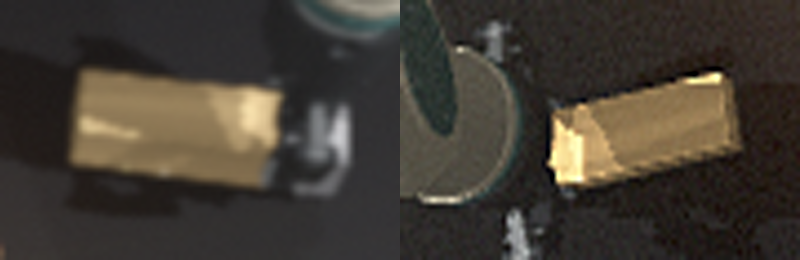

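The bar hangs level: its wood end at (70,115)–(80,70) left crop and top edge straight; wrist torque is practically nil.

Call:
move_arm(
  targets="-1 0 0 -1.5 0 0 0; -1 0 0 -3 0 0 0; -1 0 0 -4 0 0 0; -1 0 0 -3 0 0 0; -1 0 0 -1.5 0 0 0",
)

```text
clock: 18.55
eef_pos: [438.5, 329.6, 160.6]
tool_rot: [3.137, -0.002, 1.798]
force: [0.6, 0.4, -7.6]
width: 43.1
gripper_force: 64.0
```

Call:
move_arm(
  targets="-1 -1.5 0.5 0 0 0 0; -1 -2.5 0.83 0 0 0 0; -1 -3 1 0 0 0 0; -1 -3 1 0 0 0 0; -1 -3 1 0 0 0 0",
)

```text
clock: 18.97
eef_pos: [508.4, 210.7, 156.8]
tool_rot: [-3.14, 0.0, 1.799]
force: [0.5, 0.3, -6.7]
width: 42.9
gripper_force: 63.8
```

Call:
move_arm(
  targets="-1 -3 1 0 0 0 0; -1 -3 1 0 0 0 0; -1 -3 1 0 0 0 0; -1 -3 1 0 0 0 0; -1 -2.5 0.83 0 0 0 0",
)

```text
clock: 19.38
eef_pos: [588.7, 78.7, 156.6]
tool_rot: [-3.14, 0.001, 1.797]
force: [0.3, -0.1, -7.0]
width: 43.0
gripper_force: 63.8
```

Call:
move_arm(
  targets="-1 -1.7 0.5 0 0 0 2; -1 -0.7 0.3 0 0 0 3; -1 0 0 0 0 0 3; -1 0 0 0 0 0 2.5; -1 0 0 0 0 0 1.4",
)

```text
clock: 19.8
eef_pos: [600.4, 60.6, 156.4]
tool_rot: [-3.139, -0.001, 1.588]
force: [0.3, 0.1, -7.0]
width: 43.2
gripper_force: 63.8
```

Call:
move_arm(
  targets="-1 0 0 0 0 0 0; -1 0 0 0 0 0 0; -1 0 0 0 0 0 0; -1 0 0 0 0 0 0; -1 0 0 0 0 0 0",
)

```text
clock: 20.22
eef_pos: [601.4, 60.1, 157.3]
tool_rot: [-3.142, -0.0, 1.591]
force: [-0.2, 0.3, -8.1]
width: 43.1
gripper_force: 63.8
```

```bash
python3 -c "
from h import *
goto(603.9,58.4,110,91.2); print(read_state()['torque'])"
```

```text
shift cm x -0.18 y 0.25 z 4.73  turn z -0.0 | clock 20.22 pos [601.4  60.1 157.3] rot [-180.    -0.    91.2] F [-0.2  0.3 -8.1] w 43.1 g 64
[ 0.03561256 -0.02305709  0.02254111]
```

Call:
move_arm(
  targets="-1 -0.18 0.25 1.2 0 0 0; -1 0 0 1.5 0 0 0; -1 0 0 1 0 0 0; -1 0 0 0.8 0 0 0; -1 0 0 0 0 0 0",
)

```text
clock: 20.63
eef_pos: [602.4, 58.2, 109.9]
tool_rot: [-3.137, 0.0, 1.591]
force: [-0.4, -0.1, -7.3]
width: 43.2
gripper_force: 63.6
```

Call:
move_arm(
  targets="-1 0 0 0 0 0 0; -1 0 0 0 0 0 0; -1 0 0 0 0 0 0; -1 0 0 0 0 0 0",
)

```text
clock: 20.97
eef_pos: [604.5, 58.3, 113.0]
tool_rot: [3.14, -0.0, 1.591]
force: [0.6, 0.4, -7.6]
width: 43.1
gripper_force: 63.6
```

```bash
cat > prof.py <<'E'
from h import *
def prof(off):
    s=read_state(); P=s["eef_pos"]; zt=P[2]+off; b=np.radians(91.2); u=np.array([np.cos(b),np.sin(b)]); n=np.array([u[1],-u[0]]); C=np.array([605.2,12.9])
    for cam in("scene","top"):
        e=look(cam); hsv=cv2.cvtColor(e["color"],cv2.COLOR_RGB2HSV)
        def samp(q): 
            x=proj(e,[*q,zt]).astype(np.float32); return [int(v) for v in cv2.remap(hsv,x[:1].reshape(1,1),x[1:].reshape(1,1),1)[0,0]]
        print(cam,"along", [(t,samp(C+u*t)) for t in range(-96,-63,3)])
        for t0 in (-20,-50): print(" across@",t0,[(t,samp(C+u*t0+n*t)) for t in range(-36,37,4)])
E
python3 -c "
from prof import *
goto(603.9,58.4,101,91.2); prof(31.1)"
```

```text
shift cm x 0.01 y -0.06 z 1.20  turn z -0.1 | clock 20.97 pos [604.5  58.3 113. ] rot [179.9  -0.   91.1] F [ 0.6  0.4 -7.6] w 43.1 g 64
scene along [(-96, [3, 17, 46]), (-93, [2, 22, 47]), (-90, [10, 25, 47]), (-87, [12, 26, 47]), (-84, [12, 36, 53]), (-81, [17, 88, 97]), (-78, [19, 97, 157]), (-75, [20, 96, 185]), (-72, [19, 94, 190]), (-69, [19, 95, 191]), (-66, [19, 93, 190])]
 across@ -20 [(-36, [11, 21, 47]), (-32, [8, 16, 48]), (-28, [14, 33, 53]), (-24, [17, 86, 101]), (-20, [19, 96, 158]), (-16, [19, 95, 176]), (-12, [19, 95, 184]), (-8, [19, 93, 190]), (-4, [19, 93, 192]), (0, [19, 93, 190]), (4, [19, 95, 184]), (8, [19, 96, 182]), (12, [19, 96, 179]), (16, [19, 98, 175]), (20, [19, 99, 160]), (24, [18, 102, 131]), (28, [19, 103, 125]), (32, [18, 104, 128]), (36, [19, 103, 131])]
 across@ -50 [(-36, [5, 14, 46]), (-32, [0, 17, 46]), (-28, [12, 39, 55]), (-24, [17, 91, 109]), (-20, [19, 96, 168]), (-16, [19, 97, 177]), (-12, [19, 96, 179]), (-8, [19, 95, 185]), (-4, [19, 94, 191]), (0, [19, 93, 190]), (4, [19, 94, 185]), (8, [19, 95, 182]), (12, [19, 96, 179]), (16, [19, 97,
[... 533 characters left out ...]
-12, [18, 113, 194]), (-8, [18, 113, 202]), (-4, [18, 115, 206]), (0, [18, 115, 201]), (4, [18, 116, 188]), (8, [18, 114, 188]), (12, [18, 114, 185]), (16, [18, 116, 180]), (20, [20, 94, 226]), (24, [8, 49, 40]), (28, [12, 68, 53]), (32, [18, 73, 52]), (36, [17, 66, 56])]
 across@ -50 [(-36, [10, 147, 106]), (-32, [10, 157, 162]), (-28, [20, 108, 113]), (-24, [18, 111, 102]), (-20, [19, 117, 203]), (-16, [18, 116, 182]), (-12, [18, 116, 180]), (-8, [18, 115, 194]), (-4, [18, 117, 207]), (0, [18, 115, 203]), (4, [18, 115, 191]), (8, [18, 113, 189]), (12, [17, 115, 185]), (16, [18, 115, 188]), (20, [19, 111, 158]), (24, [29, 42, 43]), (28, [16, 73, 55]), (32, [17, 84, 58]), (36, [19, 71, 54])]
```

Bar's edges are at -80 mm along and ±22 mm across the wall axis in both views: centred. Lower.

Call:
move_arm(
  targets="-1 0 0 0.4 0 0 0; -1 0 0 0.4 0 0 0; -1 0 0 0.2 0 0 0; -1 0 0 0 0 0 0; -1 0 0 0 0 0 0",
)

```text
clock: 21.48
eef_pos: [603.8, 58.2, 101.9]
tool_rot: [-3.141, 0.0, 1.591]
force: [-0.7, -0.3, -7.3]
width: 42.8
gripper_force: 63.8
```

Call:
move_arm(
  targets="-1 0 0 0.1 0 0 0; -1 0 0 0.1 0 0 0; -1 0 0 0 0 0 0; -1 0 0 0 0 0 0; -1 0 0 0 0 0 0",
)

```text
clock: 21.9
eef_pos: [604.3, 58.2, 100.9]
tool_rot: [3.141, -0.0, 1.591]
force: [-1.7, 0.7, -0.4]
width: 43.2
gripper_force: 64.7
```

Bar's weight is taken by the wall; release and rise.

Call:
move_arm(
  targets="-1 0 0 0.05 0 0 0; -1 0 0 0 0 0 0; 1 0 0 0 0 0 0; 1 0 0 0 0 0 0; 1 0 0 0 0 0 0",
)

```text
clock: 22.32
eef_pos: [604.8, 58.3, 100.1]
tool_rot: [3.14, -0.0, 1.591]
force: [0.0, 0.3, -1.1]
width: 77.2
gripper_force: 0.0
```

Call:
move_arm(
  targets="1 0 0 0 0 0 0; 1 0 0 0 0 0 0; 1 0 0 -1 0 0 0; 1 0 0 -4 0 0 0; 1 0 0 -4 0 0 0",
)

```text
clock: 22.73
eef_pos: [602.5, 58.0, 189.7]
tool_rot: [-3.137, 0.001, 1.59]
force: [0.9, 0.7, 0.4]
width: 85.5
gripper_force: 0.0
```

Call:
move_arm(
  targets="1 0 0 -4 0 0 0; 1 3 -3 -1 0 0 0; 1 3 -3 0 0 0 0; 1 3 -3 0 0 0 0; 1 2 -2 0 0 0 0",
)

```text
clock: 23.15
eef_pos: [491.4, 166.5, 240.3]
tool_rot: [-3.141, -0.002, 1.593]
force: [-0.7, 1.1, -0.1]
width: 85.5
gripper_force: 0.0
```

Run:
```python
from prof import *
goto(603.9,58.4,101,91.2); s=read_state(); prof(132-s["eef_pos"][2])
```

```text
shift cm x -11.05 y 11.01 z 13.93  turn z 0.1 | clock 23.15 pos [491.4 166.5 240.3] rot [-1.799e+02 -1.000e-01  9.130e+01] F [-0.7  1.1 -0.1] w 85.5 g 0
scene along [(-96, [14, 71, 44]), (-93, [14, 73, 43]), (-90, [16, 78, 44]), (-87, [13, 92, 53]), (-84, [12, 116, 96]), (-81, [16, 97, 172]), (-78, [19, 79, 223]), (-75, [20, 75, 244]), (-72, [21, 76, 248]), (-69, [21, 77, 249]), (-66, [21, 77, 249])]
 across@ -20 [(-36, [10, 41, 55]), (-32, [10, 43, 55]), (-28, [14, 65, 73]), (-24, [18, 92, 149]), (-20, [20, 86, 218]), (-16, [19, 82, 238]), (-12, [20, 80, 245]), (-8, [21, 77, 249]), (-4, [21, 76, 249]), (0, [20, 77, 248]), (4, [19, 80, 245]), (8, [20, 80, 242]), (12, [20, 82, 239]), (16, [20, 83, 234]), (20, [20, 88, 211]), (24, [19, 101, 152]), (28, [18, 104, 128]), (32, [18, 103, 131]), (36, [18, 105, 134])]
 across@ -50 [(-36, [10, 37, 52]), (-32, [7, 43, 54]), (-28, [14, 66, 73]), (-24, [19, 92, 153]), (-20, [20, 83, 221]), (-16, [20, 81, 237]), (-12, [19, 81, 240]), (-8, [20, 79, 246]), (-4, [21, 76, 249]), (0, [21, 77, 249]), (4, [20, 80, 246]), (8, [20, 80, 242]), (12, [20, 82
[... 537 characters left out ...]
6, 251]), (-12, [24, 84, 253]), (-8, [26, 78, 253]), (-4, [27, 74, 253]), (0, [26, 82, 253]), (4, [23, 91, 252]), (8, [25, 90, 252]), (12, [23, 92, 252]), (16, [24, 97, 253]), (20, [18, 114, 241]), (24, [13, 109, 51]), (28, [17, 105, 68]), (32, [14, 105, 76]), (36, [17, 115, 69])]
 across@ -50 [(-36, [9, 154, 102]), (-32, [11, 157, 162]), (-28, [19, 116, 119]), (-24, [16, 122, 104]), (-20, [28, 72, 255]), (-16, [23, 97, 252]), (-12, [23, 97, 250]), (-8, [25, 84, 253]), (-4, [27, 73, 253]), (0, [26, 81, 253]), (4, [25, 87, 253]), (8, [23, 92, 251]), (12, [23, 93, 251]), (16, [24, 89, 254]), (20, [18, 113, 239]), (24, [14, 86, 47]), (28, [14, 102, 68]), (32, [17, 99, 70]), (36, [14, 101, 70])]
```

The bar stayed put, the arm is clear. Let it settle and hand in.

Call:
move_arm(
  targets="1 0 0 0 0 0 0; 1 0 0 0 0 0 0; 1 0 0 0 0 0 0; 1 0 0 0 0 0 0; 1 0 0 0 0 0 0",
)

```text
clock: 23.67
eef_pos: [495.0, 162.6, 239.3]
tool_rot: [3.141, 0.0, 1.589]
force: [-0.5, -0.1, 0.6]
width: 85.3
gripper_force: 0.0
```

```bash
python3 -c "
from cell import order
print(order.finish_job())"
```

```text
the job is handed in; nothing more can be done
None
```

The wall is finished and handed in at about 24 s: both bricks measured within about 1.5 mm of their seats, and the bar lies centred on top with its steel end towards the red end, carried level from its balance point.

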